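# Clear the gas can, open the lighter box and put the lighter away

## Robot

A 6-joint arm with a two-finger parallel gripper is mounted at the origin on the work surface. World frame = base frame: x ahead of the robot, y to its left, z up, the work surface at z = 0. Lengths are in m, angles in rad, forces in N, time in s.
With the tool pointing down it reaches from about 0.3 to 0.75 m from the base axis. Payload 8.5 kg.
Tool frame: the origin (TCP) lies at the very end of the fingers, on their centre line; the grasp point (between the pads) lies 19 mm behind it; z points along the fingers, y is the direction in which the jaws open and shut (so a half turn about z gives the same grasp; the last joint's range is limited). The gripper opens to 88 mm and grips with 3 to 60 N. Pads are 18 mm wide; open, the fingers measure 123 mm over their backs; the gripper's body (75 mm by 187 mm) begins 45 mm behind the grasp point.
Start: joints at [-1.335, 0.381, 1.297, -0, 1.464, -0.215], TCP at [0.24, -0.495, 0.239] pointing down, gripper open.
Joint ranges: [-3.11, 3.11], [-0.89, 2.33], [0.22, 2.48], [-1.42, 4.56], [0.17, 2.85], [-2.88, 2.88]. Speed limits (rad/s): [2.39, 2.39, 3.14, 3.14, 3.14, 3.14].

## Interface

Orientations are given as a unit quaternion [x, y, z, w].
In Python, from plant import ctrl, optics, job gives the robot as it stands.
- The arm moves only by the shell command python3 -m inch 'ROWS' [FORCE]. ROWS is JSON, a list of rows, each an object of numbers: "grip": the opening, from 0 (shut) to 1 (fully open); "dx", "dy", "dz": the shift along the tool's x, y, z in units of 40 mm (1.0 is 40 mm); "spin": the turn about the tool's z in rad. A call has exactly 5 rows; each row shifts and turns the commanded pose from where the row before left it, along the tool's axes as they then stand; what a row does not reach is not made up. A row lasts 1/12 s, in which the tool goes at most 41.7 mm and 7.16 degrees, less where a joint would pass 70% of its speed; a pose out of reach is approached as far as the arm can. A call is refused whole if a number of a shift passes 1 or a number of a turn 0.125, either way. A call with a gripper value outside its range is refused whole. The fingers move at their own pace and stop on an object; FORCE is the grip in N (left out, the last holds). Time passes only in rows, so rows that do not move let the fingers close, or fill a call up. It gives the time, the measured TCP pose, the force and the opening at its end, in the units of the state.
- ctrl.state(): the state, without advancing time (a new reading comes with each control period).
- optics.get_image(name): name is "scene" or "top" or "wrist"; returns (picture, depth): 400x640x3 uint8, red, green, blue; 400x640 float32, m along the optical axis (not along the pixel's ray), 0 where there is no reading.
- optics.get_calibration(name): a dict with "fx", "fy", "cx", "cy" (pixels), "extrinsics" (4x4, takes a point from camera to world coordinates); the wrist camera has in their place "T_tool_cam" (4x4, takes a point from camera to tool coordinates, whose origin is the TCP and whose axes are the flange's). Camera axes: x right, y up, looking along -z (the intrinsics and any distortion apply to the point x, -y, -z); pixel columns grow to the right and rows downward; lengths in m; the calibration is good to about 2 mm. A picture is of the moment at which its call begins: read the wrist's pose just before it. get_calibration takes no time and is no camera call.
- job.close_job(): hands the job in, once; it reports no verdict.
Trained networks look in the newest picture that a camera, given by its name, has taken for a name from the list of things; names that differ only in an ending like _2 or _b are one class to them, and where a whole thing is asked for, a point or a joint stands for the part that bears it (a point fixed in the world has none). Each returns a list of dicts, best first, with "score" (0 to 1); they miss things now and then, are a little off and sometimes report something else, mostly with a low value. They report only what shows in the picture. A call takes as long as a camera call. They do not tell look-alikes from the thing itself.
- optics.boxes_of(camera, label): "at" ([x, y, z] in m, in world coordinates, good to about 4 mm: the middle of the surface that is visible of it).
- optics.regions_of(camera, label): "region" (400x640 bool, what is visible of it).
- optics.place_of(camera, label): "at" ([x, y, z] in m, in world coordinates, good to about 4 mm: a listed point, or the origin of a listed thing).
The state is a dict: "t": time; "joint_positions": joint angles; "dq": joint speeds; "joint_torque": joint torques, N m; "tcp_pos": TCP position; "eef_rot": TCP orientation; "contact_force": force on the tool from outside, world axes, zero at the start; "torque": the same for the moment, N m; "grip_width": finger opening in m.
Only numpy, scipy, OpenCV 4.12 (cv2) and the standard library are available. Lean on these libraries where they do the work, as an engineer would, in place of code of your own. Each camera call takes 0.05 s, during which the arm holds its last target.

## Task

A gas can stands on the deck of the wooden box, in the way of its sliding lid. First stand that can upright in the free half of the low metal tray, beside the other can, and let go of it; only then slide the box's lid all the way open, lay the loose lighter flat on the floor of the compartment under it, and leave the lid open. Do not knock over either can, and leave the other can, the round tin, the bottle cap, the pliers and the screwdriver where they are.

Things in the scene. Friction and masses are not known exactly. Their poses are not given: they have to be found in the camera images.
- partsbox: Fixed wooden box on the table, 130 (x) x 280 (y) x 55 mm high. Origin: centre of its underside, axes along its sides, z up. The half at -y is an open-topped compartment, closed by the sliding lid; the half at +y is a solid deck, top 55 mm above the origin, on which the gas can stands. Rails 5 mm wide rise to 65 mm along both long sides (x = +-62.5 mm).
- well (a point): Centre of the compartment's floor, 6 mm above the underside of the box, in the box's axes. The compartment is 120 (x) x 135 (y) mm inside and 49 mm deep to the deck's level (59 mm to the top of the side rails).
- lid (a joint): Travel of the box's plywood lid (118 x 136 x 6 mm, underside 56 mm above the table) in m: 0 shut, 0.125 fully open; it slides along the box's +y, over the deck, and stays where it is left (about 1.5 N of friction).
- lid_grip (a point): Point on the lid's grip, a dark wooden bar across the middle of the lid, 70 mm long (box x), 16 mm wide (box y), 30 mm high above the lid's upper face. The point is at its middle, 20 mm above the lid's upper face and 10 mm below the bar's top. It moves with the lid.
- gascan: Slim dark steel gas can standing on the box's deck: straight wall 53 mm across up to 132 mm, then a shoulder and nozzle up to 158 mm; about 0.25 kg. Origin: centre of its underside, z along the can, up.
- cantray: Fixed low open dark steel tray, 100 (x) x 190 (y) x 25 mm high, walls and floor 5 mm thick. Origin: centre of its underside, axes along its sides. Its -y half holds the other can; its +y half is free.
- tray_space (a point): Middle of the tray's free half, on the tray's floor (5 mm above its underside), in the tray's axes.
- othercan: A second can, same shape and size as the gas can, standing in the tray's -y half. Origin: centre of its underside. To be left standing.
- lighter: The loose lighter, lying flat on the table between the robot and the box and tray: white plastic body 64 x 28 x 14 mm, steel hood at its +x end, 84 mm long overall. Origin: centre of its underside, x along its length, y across its 28 mm width, z up. About 30 g. (Other lighters stand in a black rack or lie in a cardboard box and are not part of the job.)
- tin: Round brass tin, 63 mm across, 22 mm high, lying on the table between the box and the tray. Origin: centre of its underside. Leave it alone.
- cap: Green plastic bottle cap, 40 mm across, 10 mm high, in front of the brass tin. Origin: centre of its underside. Leave it alone.
- pliers: Pliers with black handles, about 150 mm long, lying near the robot on the left. Origin near the middle. Leave them alone.
- screwdriver: Screwdriver, about 160 mm long, lying near the robot on the right. Leave it alone.
There are look-alikes about, which are no part of the job. There is more than one size of the lighter; the one meant has the size given above.

How it is judged:
On the way, in this order (a step that is already met when the one before it is completed fails the run):
1. the gas can stands upright in the tray, let go of, with the lid still shut (x of gascan in the frame of cantray between -0.03 and 0.03 m and y of gascan in the frame of cantray between -0.075 and 0.075 m and z of gascan in the frame of cantray between -0.002 and 0.011 m and angle between gascan's own z axis and vertical below 0.1 rad and contact force between the fingers and gascan below 0.5 N and value of joint lid below 0.03 m), for 0.2 s.
2. the lid is slid fully open (to within 10 mm), with the gas can still in the tray (x of gascan in the frame of cantray between -0.03 and 0.03 m and y of gascan in the frame of cantray between -0.075 and 0.075 m and z of gascan in the frame of cantray between -0.002 and 0.011 m and angle between gascan's own z axis and vertical below 0.1 rad and value of joint lid above 0.115 m), for 0.2 s.
At the end, for the whole second after the job is handed in: The gas can stands upright (within 0.1 rad) and at rest on the floor of the tray, next to the other can, which is upright too; the lid is open to at least 110 mm of its 125 mm; the lighter lies flat (within 0.15 rad, either face up) and at rest on the compartment's floor (x of gascan in the frame of cantray between -0.03 and 0.03 m and y of gascan in the frame of cantray between -0.075 and 0.075 m and z of gascan in the frame of cantray between -0.002 and 0.011 m and angle between each of gascan, othercan's own z axis and vertical below 0.1 rad and linear speed of each of gascan, lighter below 0.02 m/s and value of joint lid above 0.11 m and x of lighter in the frame of well between -0.06 and 0.06 m and y of lighter in the frame of well between -0.0675 and 0.0675 m and z of lighter in the frame of well between -0.003 and 0.018 m and (angle between lighter's own z axis and vertical below 0.15 rad or angle between lighter's own z axis and vertical above 2.99 rad)); the robot touches nothing.
It fails at once if the gas can is knocked over (tilted by more than 0.6 rad) (angle between gascan's own z axis and vertical above 0.6 rad).
It fails at once if the other can is tilted by more than 0.4 rad or shifted by more than 35 mm (angle between othercan's own z axis and vertical above 0.4 rad or distance of othercan from where it was at the start of the episode above 0.035 m).
It fails at once if the tin, the cap, the pliers or the screwdriver is moved by more than 30 mm (distance of any of tin, cap, pliers, screwdriver from where it was at the start of the episode above 0.03 m).
It also fails if it takes over 72 s, if anything falls off the work surface, if the arm or the gripper's body presses on something with over 40 N, if the wrist force passes 120 N, or if a joint passes its speed limit or range.

## Working session

There is one attempt and no reset: what is moved stays moved. The work goes in short steps, Python scripts to look and compute and a shell command to move; the robot and the scene stay as the last step left them, time stands still between calls to the robot, and variables do not carry over. Pictures are saved under pics/ and viewed, and the job is handed in when it is done.

```bash
ls; mkdir -p pics; cat > h.py <<'E'
import numpy as np,cv2
from plant import ctrl,optics,job
def save(n,img,): cv2.imwrite('pics/'+n,cv2.cvtColor(img,cv2.COLOR_RGB2BGR))
E
python3 - <<'E'
from h import *
s=ctrl.state();print({k:np.round(v,4).tolist() for k,v in s.items()})
for c in ['scene','top']:
    im,d=optics.get_image(c);save(c+'0.png',im);np.save(c+'_d.npy',d)
    for l in (['partsbox','well','lid_grip','gascan','cantray','tray_space','lighter','tin','cap']):
        r=optics.place_of(c,l);print(c,l,[(np.round(x['at'],3).tolist(),round(x['score'],2)) for x in r[:4]])
    k=optics.get_calibration(c);print(k)
E
```

```text
pics
{'t': 0.0, 'joint_positions': [-1.3353, 0.3812, 1.2982, 0.0, 1.4636, -0.2153], 'dq': [0.0004, 0.0006, 0.0013, 0.0003, 0.0007, 0.001], 'joint_torque': [0.0004, -43.7927, -22.4557, 0.0714, 0.0352, -0.0001], 'tcp_pos': [0.2396, -0.4948, 0.2382], 'eef_rot': [0.9747, 0.2235, -0.0, -0.0007], 'contact_force': [0.4659, -0.5788, -1.1171], 'torque': [-0.0121, 0.0423, -0.0096], 'grip_width': 0.0883}
scene partsbox [([0.599, 0.218, 0.0], 0.56)]
scene well [([0.597, 0.146, 0.007], 0.91)]
scene lid_grip [([0.597, 0.148, 0.083], 0.98)]
scene gascan [([0.589, 0.299, 0.054], 0.84), ([0.552, 0.002, -0.002], 0.48)]
scene cantray [([0.615, -0.233, 0.003], 0.58), ([0.621, -0.193, 0.005], 0.35), ([0.596, 0.218, 0.002], 0.24)]
scene tray_space [([0.622, -0.191, 0.005], 0.57), ([0.624, -0.288, 0.003], 0.34), ([0.55, 0.001, -0.002], 0.31)]
scene lighter [([0.47, -0.15, -0.004], 0.72), ([0.424, -0.023, -0.002], 0.62), ([0.343, 0.045, -0.002], 0.6), ([0.597, 0.147, 0.009], 0.48)]
scene tin [([0.67, 0.004, -0.001], 0.69), ([0.428, -0.022, -0.001], 0.57), ([0.549, 0.0, -0.006], 0.36)]
scene cap [([0.588, 0.
[... 554 characters left out ...]

top cantray [([0.616, -0.234, 0.0], 0.97)]
top tray_space [([0.619, -0.194, 0.004], 0.98), ([0.586, 0.213, -0.0], 0.62)]
top lighter [([0.468, -0.154, 0.001], 0.73), ([0.431, -0.022, -0.002], 0.71), ([0.346, 0.041, 0.0], 0.56)]
top tin [([0.672, 0.008, 0.001], 0.79)]
top cap [([0.365, -0.371, 0.0], 0.65), ([0.55, 0.007, -0.001], 0.53)]
{'fx': 393.0891286341323, 'fy': 393.0891286341323, 'cx': 323.3202472563758, 'cy': 191.40297241968855, 'extrinsics': array([[ 0.02575566,  0.99643339, -0.08035641,  0.44571466],
       [-0.99953289,  0.02699171,  0.0143338 ,  0.01270062],
       [ 0.01645163,  0.0799497 ,  0.99666313,  1.01085077],
       [ 0.        ,  0.        ,  0.        ,  1.        ]])}
```

View pics/scene0.png

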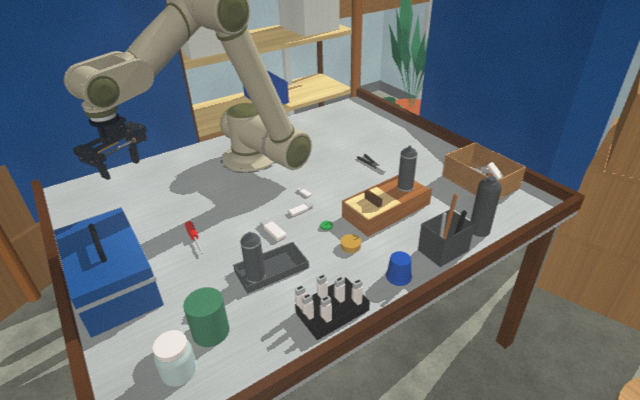

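View pics/top0.png

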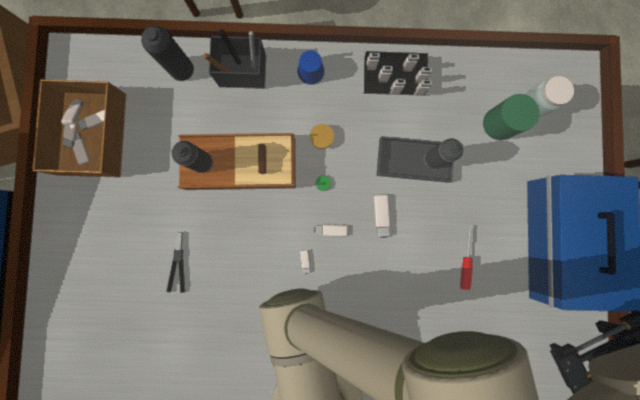

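The top view shows three loose lighters, at (382,215), (332,230) and (305,261). There are also lighters in the rack at (397,72) and in the cardboard box at (80,125). The gas can is at (190,156), and the look-alike big can at (165,55) is not part of the job. The other can is at (442,152) in the tray. Next I'll measure the three loose lighters and take one close crop.

```bash
cat >> h.py <<'E'
def world(c,d,K=None,T=None):
    k=optics.get_calibration(c) if K is None else K
    T=k['extrinsics'] if T is None else T
    v,u=np.mgrid[0:400,0:640]
    p=np.stack([(u-k['cx'])/k['fx']*d,-(v-k['cy'])/k['fy']*d,-d],-1)
    P=p@T[:3,:3].T+T[:3,3]; P[d<=0]=np.nan; return P
E
python3 - <<'E'
from h import *
im,d=optics.get_image('top');P=world('top',d)
print(P[300,230],P[230,332])
for r in optics.regions_of('top','lighter'):
    m=r['region']; Q=P[m];Q=Q[np.isfinite(Q).all(1)]
    (c,w,a)=cv2.minAreaRect(Q[:,:2].astype(np.float32)*1000)
    print(round(r['score'],2),np.argwhere(m).mean(0),c,w,a,np.nanmedian(Q[:,2]))
for r in [(140,270,320,480,'gray')]: pass
# box top edges & tray via regions
for l in ['partsbox','cantray','lid','gascan','othercan','tin','cap']:
    for r in optics.regions_of('top',l)[:2]:
        m=r['region']; Q=P[m];Q=Q[np.isfinite(Q).all(1)]
        print(l,round(r['score'],2),np.argwhere(m).mean(0).round(),[np.round(x,1) for x in cv2.minAreaRect(Q[:,:2].astype(np.float32)*1000)],np.nanpercentile(Q[:,2],[5,50,95]).round(3))
save('crop1.png',cv2.resize(im[180:280,280:410],None,fx=6,fy=6,interpolation=2))
E
```

```text
[ 0.24684378  0.22587789 -0.00077963] [ 0.4289499  -0.02601017  0.01554189]
0.7 [215.59405941 381.85973597] (467.909423828125, -153.80523681640625) (107.46349334716797, 39.24485397338867) 4.672763824462891 0.017387210831585898
0.57 [261.35882353 305.03529412] (348.1679992675781, 39.83271789550781) (58.597930908203125, 19.54221534729004) 8.708510398864746 0.00968864517541268
0.56 [229.92485549 331.15317919] (428.8371887207031, -23.760440826416016) (25.248544692993164, 81.28301239013672) 1.435387134552002 0.013558633080906601
partsbox 0.97 [162. 243.] [array([599.4, 224.3]), array([149.6, 307.2]), np.float64(1.6)] [0.029 0.061 0.068]
partsbox 0.64 [136. 321.] [array([670.2,   6.1]), array([61. , 66.8]), np.float64(65.6)] [0.019 0.022 0.025]
cantray 0.66 [160. 409.] [array([ 615.5, -235.2]), array([190.7, 100.4]), np.float64(86.3)] [0.002 0.006 0.026]
lid 0.88 [160. 263.] [array([595.7, 148. ]), array([119. , 136.3]), np.float64(2.2)] [0.059 0.062 0.091]
lid 0.5 [162. 242.] [array([600.1, 224.4]), array([149.7, 303.2]), np.float64(2.5)] [0.04  0.061 0.068]
gascan 0.95 [157. 192.] [array([597.3, 317.4]), array([101.4,  60.5]), np.float64(67.9)] [0.068 0.188 0.205]
othercan 0.86 [154. 444.] [array([ 632.9, -311.8]), array([ 58. , 111.2]), np.float64(23.2)] [0.016 0.136 0.155]
othercan 0.58 [160. 409.] [array([ 615.3, -235.3]), array([190.8, 100.4]), np.float64(86.0)] [0.002 0.006 0.026]
tin 0.82 [136. 322.] [array([667.9,   5.5]), array([61.5, 56.3]), np.float64(1.7)] [0.019 0.022 0.025]
tin 0.52 [271. 466.] [array([ 367.8, -375.2]), array([ 32.3, 152.6]), np.float64(78.2)] [0.014 0.023 0.027]
cap 0.47 [183. 323.] [array([548. ,   0.9]), array([36.7, 38.5]), np.float64(1.5)] [0.006 0.01  0.014]
```

View pics/crop1.png

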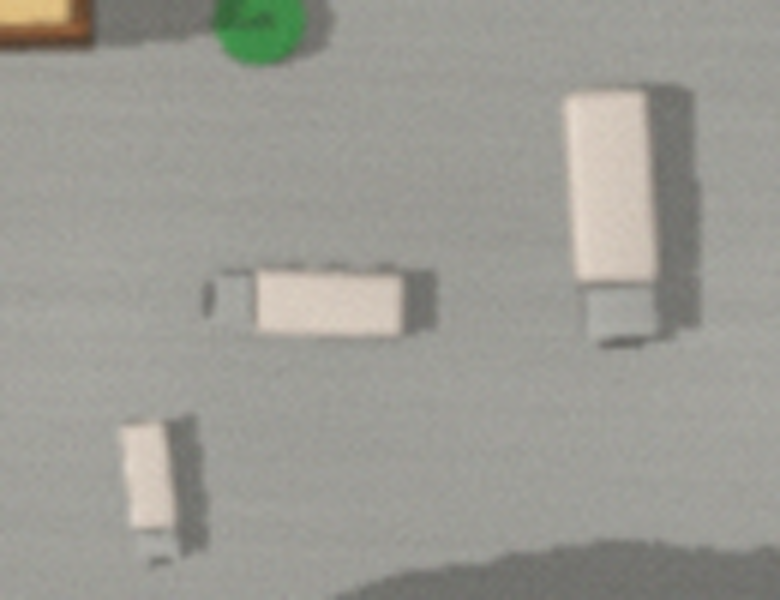

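The target is the middle lighter: 81 x 25 mm measured, at crop (305,300), top view (332,230), with its hood toward +y. The other two measure 107 x 39 and 59 x 20 mm, so they are the wrong size. First I raise the arm and turn the tool so that tool x points along world +y and tool y along world +x.

```bash
python3 -m inch '[{"dz":-0.2,"spin":-0.112,"grip":1},{"dz":-0.2,"spin":-0.112,"grip":1},{"dz":-0.2,"spin":-0.112,"grip":1},{"dz":-0.2,"spin":-0.112,"grip":1},{"dz":-0.2,"spin":-0.112,"grip":1}]' 30
python3 -m inch '[{"spin":-0.112,"grip":1},{"spin":-0.112,"grip":1},{"spin":-0.112,"grip":1},{"spin":-0.112,"grip":1},{"spin":-0.112,"grip":1}]'
python3 - <<'E'
from h import *
from scipy.spatial.transform import Rotation as R
s=ctrl.state();print(s['tcp_pos'],R.from_quat(s['eef_rot']).as_matrix().round(3))
E
```

```text
[ 0.23961843 -0.49503443  0.23872466] [[ 0.9    0.436  0.   ]
 [ 0.436 -0.9    0.   ]
 [ 0.    -0.    -1.   ]]invalid input
invalid input
```

```bash
python3 -m inch '[{"grip":1,"dx":0,"dy":0,"dz":-0.2,"spin":-0.112},{"grip":1,"dx":0,"dy":0,"dz":-0.2,"spin":-0.112},{"grip":1,"dx":0,"dy":0,"dz":-0.2,"spin":-0.112},{"grip":1,"dx":0,"dy":0,"dz":-0.2,"spin":-0.112},{"grip":1,"dx":0,"dy":0,"dz":-0.2,"spin":-0.112}]' 30
python3 -m inch '[{"grip":1,"dx":0,"dy":0,"dz":0,"spin":-0.112},{"grip":1,"dx":0,"dy":0,"dz":0,"spin":-0.112},{"grip":1,"dx":0,"dy":0,"dz":0,"spin":-0.112},{"grip":1,"dx":0,"dy":0,"dz":0,"spin":-0.112},{"grip":1,"dx":0,"dy":0,"dz":0,"spin":-0.112}]'
python3 - <<'E'
from h import *
from scipy.spatial.transform import Rotation as R
s=ctrl.state();print(s['tcp_pos'],R.from_quat(s['eef_rot']).as_matrix().round(3))
E
```

```text
t: 1.87
tcp_pos: [0.2396, -0.495, 0.2792]
eef_rot: [0.874, 0.487, -0.0, 0.0]
contact_force: [-0.6, -0.3, -0.1]
grip_width: 0.088
t: 2.28
tcp_pos: [0.2396, -0.495, 0.2787]
eef_rot: [0.705, 0.709, 0.0, -0.0]
contact_force: [0.4, -0.0, -0.9]
grip_width: 0.0882
[ 0.23962682 -0.49501375  0.27874449] [[-0.006  1.    -0.   ]
 [ 1.     0.006  0.   ]
 [ 0.    -0.    -1.   ]]
```

```bash
python3 -m inch '[{"grip":1,"dx":0.8,"dy":0.4,"dz":0,"spin":0},{"grip":1,"dx":0.8,"dy":0.4,"dz":0,"spin":0},{"grip":1,"dx":0.8,"dy":0.4,"dz":0,"spin":0},{"grip":1,"dx":0.8,"dy":0.4,"dz":0,"spin":0},{"grip":1,"dx":0.8,"dy":0.4,"dz":0,"spin":0}]'
python3 -m inch '[{"grip":1,"dx":0.8,"dy":0.4,"dz":0,"spin":0},{"grip":1,"dx":0.8,"dy":0.4,"dz":0,"spin":0},{"grip":1,"dx":0.8,"dy":0.4,"dz":0,"spin":0},{"grip":1,"dx":0.8,"dy":0.4,"dz":0,"spin":0},{"grip":1,"dx":0.8,"dy":0.4,"dz":0,"spin":0}]'
python3 -m inch '[{"grip":1,"dx":0.8,"dy":0.4,"dz":0,"spin":0},{"grip":1,"dx":0.8,"dy":0.4,"dz":0,"spin":0},{"grip":1,"dx":0.8,"dy":0.4,"dz":0,"spin":0},{"grip":1,"dx":0.8,"dy":0.4,"dz":0,"spin":0},{"grip":1,"dx":0.8,"dy":0.4,"dz":0,"spin":0}]'
python3 -m inch '[{"grip":1,"dx":0.8,"dy":0.4,"dz":0,"spin":0},{"grip":1,"dx":0.8,"dy":0.4,"dz":0,"spin":0},{"grip":1,"dx":0.8,"dy":0.4,"dz":0,"spin":0},{"grip":1,"dx":0.8,"dy":0.4,"dz":0,"spin":0},{"grip":1,"dx":0,"dy":0,"dz":0,"spin":0}]'
cat >> h.py <<'E'
from scipy.spatial.transform import Rotation as R
def wrist(n):
    s=ctrl.state();T=np.eye(4);T[:3,:3]=R.from_quat(s['eef_rot']).as_matrix();T[:3,3]=s['tcp_pos']
    im,d=optics.get_image('wrist');save(n,im);k=optics.get_calibration('wrist')
    return im,d,world('wrist',d,k,T@k['T_tool_cam'])
E
python3 - <<'E'
from h import *
im,d,P=wrist('w1.png')
print(optics.get_calibration('wrist')['T_tool_cam'].round(3))
for l in ['gascan','lid_grip','partsbox','well']:
    print(l,[(np.round(x['at'],3).tolist(),round(x['score'],2)) for x in optics.place_of('wrist',l)[:3]])
for l in ['gascan','lid_grip','partsbox']:
  for r in optics.regions_of('wrist',l)[:2]:
    Q=P[r['region']];Q=Q[np.isfinite(Q).all(1)];print(l,r['score'],[np.round(x,1) for x in cv2.minAreaRect(Q[:,:2].astype(np.float32)*1000)],np.percentile(Q[:,2],[5,50,95]))
E
```

```text
t: 2.7
tcp_pos: [0.32, -0.3335, 0.2788]
eef_rot: [0.707, 0.707, 0.0, 0.0]
contact_force: [0.6, 0.5, 0.1]
grip_width: 0.0885
t: 3.12
tcp_pos: [0.4, -0.1734, 0.279]
eef_rot: [0.707, 0.707, 0.0, 0.0]
contact_force: [0.1, -0.8, 0.0]
grip_width: 0.088
t: 3.53
tcp_pos: [0.4801, -0.0132, 0.2789]
eef_rot: [0.707, 0.707, 0.0, 0.0]
contact_force: [-0.2, -0.3, -0.8]
grip_width: 0.0879
t: 3.95
tcp_pos: [0.545, 0.1175, 0.2781]
eef_rot: [0.706, 0.709, 0.001, -0.0]
contact_force: [-0.2, 0.6, 0.4]
grip_width: 0.0882
[[ 0.001  0.965  0.261  0.067]
 [ 1.    -0.001  0.    -0.   ]
 [ 0.     0.261 -0.965 -0.147]
 [ 0.     0.     0.     1.   ]]
gascan [([0.586, 0.295, 0.055], 0.93)]
lid_grip [([0.594, 0.151, 0.079], 0.66), ([0.596, 0.214, -0.002], 0.38)]
partsbox [([0.593, 0.214, -0.002], 0.92)]
well [([0.597, 0.155, 0.08], 0.34)]
gascan 0.7 [array([584.1, 283.7]), array([25.6, 54.2]), np.float64(77.6)] [0.06343729 0.11425269 0.15626341]
lid_grip 0.62 [array([596.5, 148.9]), array([120.5, 142.4]), np.float64(2.7)] [0.06202219 0.06345055 0.09282626]
partsbox 0.71 [array([603.5, 190.8]), array([156.4, 274.8]), np.float64(2.6)] [0.05546148 0.06278932 0.06779505]
```

View pics/w1.png

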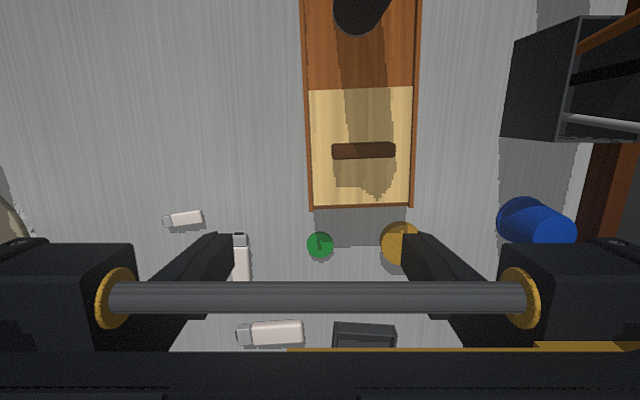

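The wrist view shows the can at (360,12) and the lid's bar at (363,150). The networks put the can at about (0.587, 0.297), so I move above it.

```bash
python3 -m inch '[{"grip":1,"dx":0.9,"dy":0.21,"dz":0,"spin":0},{"grip":1,"dx":0.9,"dy":0.21,"dz":0,"spin":0},{"grip":1,"dx":0.9,"dy":0.21,"dz":0,"spin":0},{"grip":1,"dx":0.9,"dy":0.21,"dz":0,"spin":0},{"grip":1,"dx":0.9,"dy":0.21,"dz":0,"spin":0}]'
python3 -m inch '[{"grip":1,"dx":0,"dy":0,"dz":0.25,"spin":0},{"grip":1,"dx":0,"dy":0,"dz":0.25,"spin":0},{"grip":1,"dx":0,"dy":0,"dz":0.25,"spin":0},{"grip":1,"dx":0,"dy":0,"dz":0,"spin":0},{"grip":1,"dx":0,"dy":0,"dz":0,"spin":0}]'
python3 - <<'E'
from h import *
im,d=optics.get_image('scene');save('s2.png',cv2.resize(im[80:240,300:480],None,fx=4,fy=3.7))
im,d=optics.get_image('top');save('t2.png',cv2.resize(im[90:210,120:300],None,fx=4,fy=4))
E
```

```text
t: 4.77
tcp_pos: [0.5858, 0.2939, 0.2791]
eef_rot: [0.708, 0.707, 0.0, 0.0]
contact_force: [-0.2, -0.6, 0.8]
grip_width: 0.0883
t: 5.18
tcp_pos: [0.5856, 0.2917, 0.2485]
eef_rot: [0.708, 0.707, -0.001, -0.0]
contact_force: [-0.4, -0.0, -0.0]
grip_width: 0.088
```

View pics/s2.png

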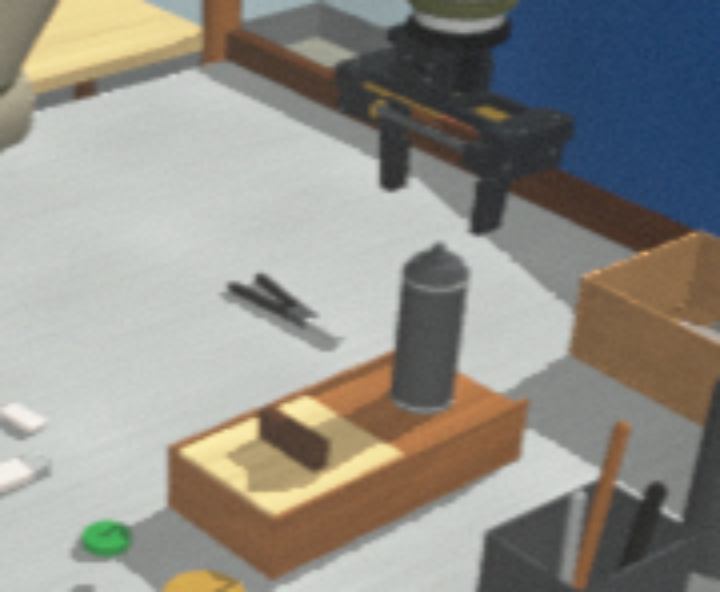

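The fingers stand above the can and straddle it. I descend to 101 mm above its base.

```bash
python3 -m inch '[{"grip":1,"dx":0.13,"dy":0,"dz":0.4,"spin":0},{"grip":1,"dx":0,"dy":0,"dz":0.5,"spin":0},{"grip":1,"dx":0,"dy":0,"dz":0.5,"spin":0},{"grip":1,"dx":0,"dy":0,"dz":0.5,"spin":0},{"grip":1,"dx":0,"dy":0,"dz":0.4,"spin":0}]'
python3 -m inch '[{"grip":0.62,"dx":0,"dy":0,"dz":0,"spin":0},{"grip":0.5,"dx":0,"dy":0,"dz":0,"spin":0},{"grip":0.4,"dx":0,"dy":0,"dz":0,"spin":0},{"grip":0.4,"dx":0,"dy":0,"dz":0,"spin":0},{"grip":0.4,"dx":0,"dy":0,"dz":0,"spin":0}]' 30
python3 -m inch '[{"grip":0.4,"dx":0,"dy":0,"dz":0,"spin":0},{"grip":0.4,"dx":0,"dy":0,"dz":0,"spin":0},{"grip":0.4,"dx":0,"dy":0,"dz":0,"spin":0},{"grip":0.4,"dx":0,"dy":0,"dz":0,"spin":0},{"grip":0.4,"dx":0,"dy":0,"dz":0,"spin":0}]' 30
```

```text
t: 5.7
tcp_pos: [0.5856, 0.2976, 0.1561]
eef_rot: [0.707, 0.707, 0.0, 0.0]
contact_force: [0.5, -0.4, 0.5]
grip_width: 0.0879
t: 6.12
tcp_pos: [0.586, 0.2982, 0.1581]
eef_rot: [0.707, 0.707, 0.001, 0.001]
contact_force: [-0.1, 0.1, -0.4]
grip_width: 0.0569
t: 6.53
tcp_pos: [0.586, 0.2983, 0.1578]
eef_rot: [0.707, 0.707, 0.001, 0.001]
contact_force: [0.6, -0.8, 5.0]
grip_width: 0.0521
```

```bash
python3 -m inch '[{"grip":0.4,"dx":0,"dy":0,"dz":-0.2,"spin":0},{"grip":0.4,"dx":0,"dy":0,"dz":-0.4,"spin":0},{"grip":0.4,"dx":0,"dy":0,"dz":-0.5,"spin":0},{"grip":0.4,"dx":0,"dy":0,"dz":-0.5,"spin":0},{"grip":0.4,"dx":0,"dy":0,"dz":-0.4,"spin":0}]'
python3 - <<'E'
from h import *
im,d=optics.get_image('scene');save('s3.png',im[:300])
print(ctrl.state()['contact_force'])
r=optics.place_of('scene','gascan');print([(np.round(x['at'],3),x['score']) for x in r])
P=world('scene',d)
for l in ['cantray','tray_space','othercan']:
    print(l,[(np.round(x['at'],3).tolist(),round(x['score'],2)) for x in optics.place_of('scene',l)[:3]])
for r in optics.regions_of('scene','cantray')[:1]:
    Q=P[r['region']];Q=Q[np.isfinite(Q).all(1)];print([np.round(x,1) for x in cv2.minAreaRect(Q[:,:2].astype(np.float32)*1000)])
E
```

```text
t: 6.95
tcp_pos: [0.5854, 0.2982, 0.2381]
eef_rot: [0.707, 0.707, -0.0, -0.0]
contact_force: [0.2, 1.6, -1.8]
grip_width: 0.0523
[-0.2280112  -0.18906644  1.81003995]
[(array([0.585, 0.296, 0.134]), 0.91)]
cantray [([0.615, -0.233, 0.001], 0.81), ([0.338, 0.362, 0.001], 0.6), ([0.596, 0.219, 0.0], 0.51)]
tray_space [([0.62, -0.188, 0.005], 0.62)]
othercan [([0.625, -0.288, 0.006], 0.94), ([0.547, -0.001, 0.001], 0.18)]
[array([ 606.9, -226.8]), array([202.4, 130.8]), np.float64(86.9)]
```

View pics/s3.png

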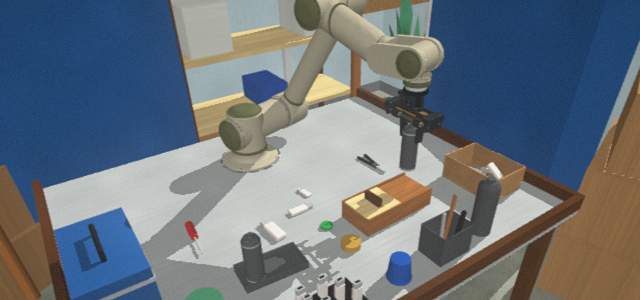

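The can is lifted and hangs upright at (408,145). I carry it to the tray's free half at (0.619, -0.190).

```bash
python3 -m inch '[{"grip":0.4,"dx":-0.3,"dy":0.05,"dz":0,"spin":0},{"grip":0.4,"dx":-0.6,"dy":0.05,"dz":0,"spin":0},{"grip":0.4,"dx":-0.7,"dy":0.05,"dz":0,"spin":0},{"grip":0.4,"dx":-0.7,"dy":0.05,"dz":0,"spin":0},{"grip":0.4,"dx":-0.7,"dy":0.05,"dz":0,"spin":0}]'
python3 -m inch '[{"grip":0.4,"dx":-0.7,"dy":0.05,"dz":0,"spin":0},{"grip":0.4,"dx":-0.7,"dy":0.05,"dz":0,"spin":0},{"grip":0.4,"dx":-0.7,"dy":0.05,"dz":0,"spin":0},{"grip":0.4,"dx":-0.7,"dy":0.05,"dz":0,"spin":0},{"grip":0.4,"dx":-0.7,"dy":0.05,"dz":0,"spin":0}]'
python3 -m inch '[{"grip":0.4,"dx":-0.7,"dy":0.05,"dz":0,"spin":0},{"grip":0.4,"dx":-0.7,"dy":0.05,"dz":0,"spin":0},{"grip":0.4,"dx":-0.7,"dy":0.05,"dz":0,"spin":0},{"grip":0.4,"dx":-0.7,"dy":0.05,"dz":0,"spin":0},{"grip":0.4,"dx":-0.7,"dy":0.05,"dz":0,"spin":0}]'
python3 -m inch '[{"grip":0.4,"dx":-0.7,"dy":0.05,"dz":0,"spin":0},{"grip":0.4,"dx":-0.6,"dy":0.05,"dz":0,"spin":0},{"grip":0.4,"dx":-0.3,"dy":0,"dz":0,"spin":0},{"grip":0.4,"dx":0,"dy":0,"dz":0,"spin":0},{"grip":0.4,"dx":0,"dy":0,"dz":0,"spin":0}]'
```

```text
t: 7.67
tcp_pos: [0.5953, 0.1761, 0.2359]
eef_rot: [0.707, 0.707, -0.001, -0.0]
contact_force: [0.4, -0.3, -2.1]
grip_width: 0.0526
t: 8.08
tcp_pos: [0.6051, 0.036, 0.236]
eef_rot: [0.707, 0.707, -0.001, -0.001]
contact_force: [0.4, -0.8, -1.7]
grip_width: 0.0525
t: 8.5
tcp_pos: [0.615, -0.104, 0.236]
eef_rot: [0.707, 0.707, -0.0, -0.001]
contact_force: [0.7, 0.7, -1.8]
grip_width: 0.0523
t: 8.92
tcp_pos: [0.6192, -0.1657, 0.2362]
eef_rot: [0.707, 0.707, -0.0, -0.001]
contact_force: [-0.6, 0.3, -2.1]
grip_width: 0.0523
```

```bash
python3 -m inch '[{"grip":0.4,"dx":-0.3,"dy":0,"dz":0,"spin":0},{"grip":0.4,"dx":-0.3,"dy":0,"dz":0.3,"spin":0},{"grip":0.4,"dx":0,"dy":0,"dz":0.5,"spin":0},{"grip":0.4,"dx":0,"dy":0,"dz":0.6,"spin":0},{"grip":0.4,"dx":0,"dy":0,"dz":0.6,"spin":0}]'
python3 -m inch '[{"grip":0.4,"dx":0,"dy":0,"dz":0.4,"spin":0},{"grip":0.4,"dx":0,"dy":0,"dz":0.2,"spin":0},{"grip":0.4,"dx":0,"dy":0,"dz":0.1,"spin":0},{"grip":0.4,"dx":0,"dy":0,"dz":0,"spin":0},{"grip":0.4,"dx":0,"dy":0,"dz":0,"spin":0}]'
python3 - <<'E'
from h import *
im,d=optics.get_image('scene');save('s4.png',cv2.resize(im[160:320,200:380],None,fx=4,fy=3.7))
for l in ['gascan','tray_space']:
    print(l,[(np.round(x['at'],3).tolist(),round(x['score'],2)) for x in optics.place_of('scene',l)[:3]])
E
```

```text
t: 9.33
tcp_pos: [0.6194, -0.1901, 0.1552]
eef_rot: [0.707, 0.707, 0.0, 0.0]
contact_force: [0.9, 0.4, -2.7]
grip_width: 0.0523
t: 9.75
tcp_pos: [0.62, -0.1901, 0.1296]
eef_rot: [0.707, 0.707, 0.0, 0.001]
contact_force: [-0.4, 0.3, -1.2]
grip_width: 0.0521
gascan [([0.62, -0.192, 0.025], 0.65), ([0.597, 0.219, 0.003], 0.64)]
tray_space [([0.62, -0.19, 0.004], 0.76), ([0.615, -0.234, 0.003], 0.68), ([0.595, 0.214, 0.003], 0.38)]
```

View pics/s4.png

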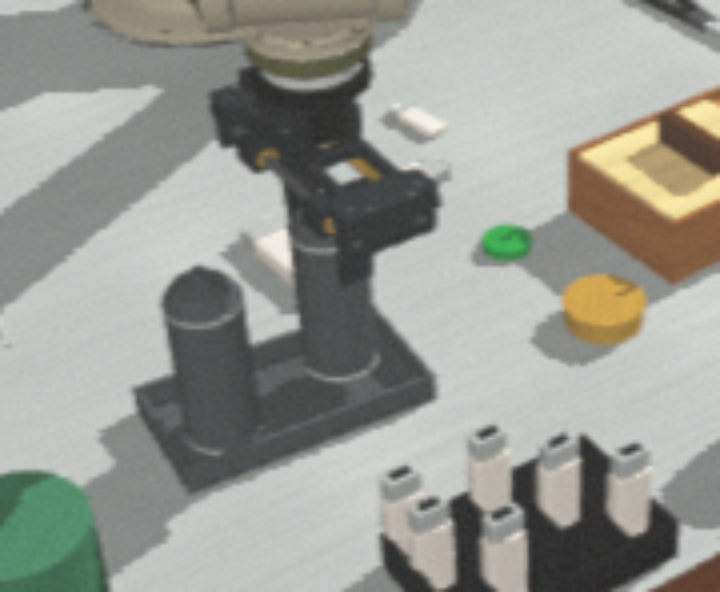

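The can hangs over the free half, clear of the walls and of the other can. I lower it slowly until it touches down.

```bash
python3 -m inch '[{"grip":0.4,"dx":0,"dy":0,"dz":0.1,"spin":0},{"grip":0.4,"dx":0,"dy":0,"dz":0.1,"spin":0},{"grip":0.4,"dx":0,"dy":0,"dz":0.1,"spin":0},{"grip":0.4,"dx":0,"dy":0,"dz":0.1,"spin":0},{"grip":0.4,"dx":0,"dy":0,"dz":0.05,"spin":0}]'
python3 -m inch '[{"grip":0.4,"dx":0,"dy":0,"dz":0.03,"spin":0},{"grip":0.4,"dx":0,"dy":0,"dz":0,"spin":0},{"grip":0.4,"dx":0,"dy":0,"dz":0,"spin":0},{"grip":0.4,"dx":0,"dy":0,"dz":0,"spin":0},{"grip":0.4,"dx":0,"dy":0,"dz":0,"spin":0}]'
```

```text
t: 10.32
tcp_pos: [0.6194, -0.1897, 0.1098]
eef_rot: [0.707, 0.707, -0.0, -0.001]
contact_force: [0.6, -0.4, -2.6]
grip_width: 0.052
t: 10.73
tcp_pos: [0.6197, -0.1899, 0.1098]
eef_rot: [0.707, 0.707, 0.0, 0.0]
contact_force: [-0.4, 0.8, -2.2]
grip_width: 0.0527
```

```bash
python3 -m inch '[{"grip":0.4,"dx":0,"dy":0,"dz":0.04,"spin":0},{"grip":0.4,"dx":0,"dy":0,"dz":0.03,"spin":0},{"grip":0.4,"dx":0,"dy":0,"dz":0,"spin":0},{"grip":0.4,"dx":0,"dy":0,"dz":0,"spin":0},{"grip":0.4,"dx":0,"dy":0,"dz":0,"spin":0}]'
python3 -m inch '[{"grip":0.4,"dx":0,"dy":0,"dz":0.03,"spin":0},{"grip":0.4,"dx":0,"dy":0,"dz":0,"spin":0},{"grip":0.4,"dx":0,"dy":0,"dz":0,"spin":0},{"grip":0.4,"dx":0,"dy":0,"dz":0,"spin":0},{"grip":0.4,"dx":0,"dy":0,"dz":0,"spin":0}]'
```

```text
t: 11.15
tcp_pos: [0.6199, -0.19, 0.1077]
eef_rot: [0.707, 0.707, 0.0, 0.001]
contact_force: [-0.7, -0.4, 5.3]
grip_width: 0.0517
t: 11.57
tcp_pos: [0.62, -0.1901, 0.1077]
eef_rot: [0.707, 0.707, 0.0, 0.001]
contact_force: [-2.8, 1.3, 13.0]
grip_width: 0.0524
```

The rising upward force shows it has touched down. I ease off slightly, then release.

```bash
python3 -m inch '[{"grip":0.4,"dx":0,"dy":0,"dz":-0.03,"spin":0},{"grip":0.65,"dx":0,"dy":0,"dz":0,"spin":0},{"grip":0.75,"dx":0,"dy":0,"dz":0,"spin":0},{"grip":0.9,"dx":0,"dy":0,"dz":0,"spin":0},{"grip":1,"dx":0,"dy":0,"dz":0,"spin":0}]'
python3 -m inch '[{"grip":1,"dx":0,"dy":0,"dz":0,"spin":0},{"grip":1,"dx":0,"dy":0,"dz":0,"spin":0},{"grip":1,"dx":0,"dy":0,"dz":-0.1,"spin":0},{"grip":1,"dx":0,"dy":0,"dz":-0.3,"spin":0},{"grip":1,"dx":0,"dy":0,"dz":-0.5,"spin":0}]'
python3 -m inch '[{"grip":1,"dx":0,"dy":0,"dz":-0.6,"spin":0},{"grip":1,"dx":0,"dy":0,"dz":-0.6,"spin":0},{"grip":1,"dx":0,"dy":0,"dz":-0.5,"spin":0},{"grip":1,"dx":0,"dy":0,"dz":0,"spin":0},{"grip":1,"dx":0,"dy":0,"dz":0,"spin":0}]'
python3 - <<'E'
from h import *
im,d=optics.get_image('scene');save('s5.png',cv2.resize(im[160:320,200:380],None,fx=4,fy=3.7))
for l in ['gascan','cantray','othercan']:
    print(l,[(np.round(x['at'],3).tolist(),round(x['score'],2)) for x in optics.place_of('scene',l)[:3]])
E
```

```text
t: 11.98
tcp_pos: [0.6196, -0.1898, 0.1064]
eef_rot: [0.707, 0.707, -0.0, -0.0]
contact_force: [-0.1, -0.7, 1.0]
grip_width: 0.0752
t: 12.4
tcp_pos: [0.6189, -0.1895, 0.1416]
eef_rot: [0.707, 0.707, -0.001, -0.002]
contact_force: [-0.3, -0.7, -0.6]
grip_width: 0.088
t: 12.82
tcp_pos: [0.6198, -0.1899, 0.2114]
eef_rot: [0.707, 0.707, 0.0, 0.001]
contact_force: [0.9, 0.6, -0.2]
grip_width: 0.0884
gascan [([0.622, -0.191, 0.005], 0.6)]
cantray [([0.612, -0.233, 0.001], 0.65)]
othercan [([0.623, -0.285, 0.001], 0.87), ([0.372, -0.37, -0.004], 0.18)]
```

View pics/s5.png

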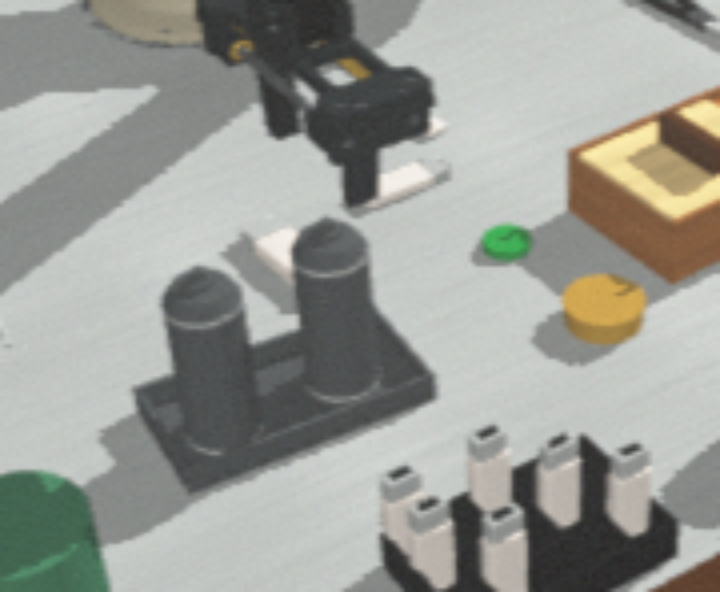

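Both cans stand upright in the tray, at (205,360) and (338,310) in the crop, and the gripper is clear of them. Next I bring the closed fingers in front of the lid's bar, on its -y side.

```bash
python3 -m inch '[{"grip":0,"dx":0.5,"dy":-0.06,"dz":0,"spin":0},{"grip":0,"dx":0.7,"dy":-0.06,"dz":0,"spin":0},{"grip":0,"dx":0.8,"dy":-0.06,"dz":0,"spin":0},{"grip":0,"dx":0.8,"dy":-0.06,"dz":0,"spin":0},{"grip":0,"dx":0.8,"dy":-0.06,"dz":0,"spin":0}]'
python3 -m inch '[{"grip":0,"dx":0.8,"dy":-0.06,"dz":0,"spin":0},{"grip":0,"dx":0.8,"dy":-0.06,"dz":0,"spin":0},{"grip":0,"dx":0.8,"dy":-0.06,"dz":0,"spin":0},{"grip":0,"dx":0.7,"dy":-0.06,"dz":0,"spin":0},{"grip":0,"dx":0.5,"dy":-0.06,"dz":0,"spin":0}]'
python3 -m inch '[{"grip":0,"dx":0,"dy":0,"dz":0.5,"spin":0},{"grip":0,"dx":0,"dy":0,"dz":0.5,"spin":0},{"grip":0,"dx":0,"dy":0,"dz":0.5,"spin":0},{"grip":0,"dx":0,"dy":0,"dz":0.5,"spin":0},{"grip":0,"dx":0,"dy":0,"dz":0,"spin":0}]'
python3 - <<'E'
from h import *
im,d,P=wrist('w6.png')
for l in ['lid_grip']:
    print(l,[(np.round(x['at'],3).tolist(),round(x['score'],2)) for x in optics.place_of('wrist',l)[:3]])
print(ctrl.state()['tcp_pos'])
E
```

```text
t: 13.43
tcp_pos: [0.607, -0.0445, 0.2097]
eef_rot: [0.707, 0.707, -0.0, -0.001]
contact_force: [-0.3, 0.1, -0.4]
grip_width: 0.057
t: 13.85
tcp_pos: [0.5949, 0.1006, 0.2098]
eef_rot: [0.707, 0.708, -0.0, -0.001]
contact_force: [0.6, -0.3, -0.5]
grip_width: 0.0238
t: 14.27
tcp_pos: [0.5935, 0.0982, 0.1262]
eef_rot: [0.707, 0.707, -0.003, -0.003]
contact_force: [-1.0, -0.2, -1.1]
grip_width: -0.0
lid_grip [([0.596, 0.151, 0.078], 0.89)]
[0.59542992 0.09814857 0.13032017]
```

View pics/w6.png

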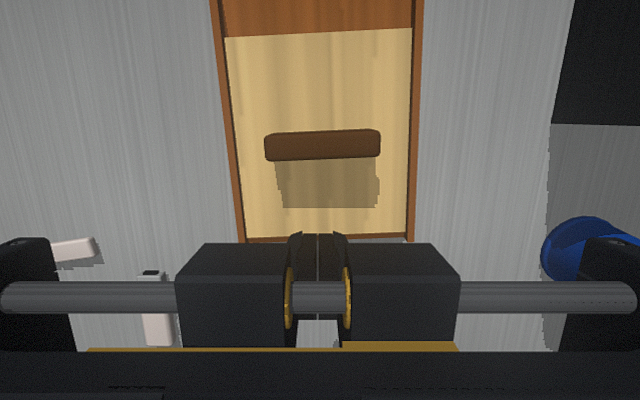

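The fingers are centred on the bar (320,145). I lower to z of about 0.076 and push.

```bash
python3 -m inch '[{"grip":0,"dx":0,"dy":0,"dz":0.4,"spin":0},{"grip":0,"dx":0,"dy":0,"dz":0.4,"spin":0},{"grip":0,"dx":0,"dy":0,"dz":0.4,"spin":0},{"grip":0,"dx":0,"dy":0,"dz":0.15,"spin":0},{"grip":0,"dx":0,"dy":0,"dz":0,"spin":0}]'
python3 -m inch '[{"grip":0,"dx":0.15,"dy":0,"dz":0,"spin":0},{"grip":0,"dx":0.15,"dy":0,"dz":0,"spin":0},{"grip":0,"dx":0.15,"dy":0,"dz":0,"spin":0},{"grip":0,"dx":0.15,"dy":0,"dz":0,"spin":0},{"grip":0,"dx":0.15,"dy":0,"dz":0,"spin":0}]'
```

```text
t: 14.78
tcp_pos: [0.5955, 0.0981, 0.0765]
eef_rot: [0.707, 0.707, -0.0, -0.0]
contact_force: [0.6, -0.1, 0.5]
grip_width: 0.0003
t: 15.2
tcp_pos: [0.5957, 0.1291, 0.0773]
eef_rot: [0.707, 0.707, 0.0, 0.0]
contact_force: [0.0, -0.4, -0.1]
grip_width: 0.0002
```

```bash
python3 -m inch '[{"grip":0,"dx":0.15,"dy":-0.01,"dz":0,"spin":0},{"grip":0,"dx":0.25,"dy":-0.01,"dz":0,"spin":0},{"grip":0,"dx":0.25,"dy":-0.01,"dz":0,"spin":0},{"grip":0,"dx":0.25,"dy":-0.01,"dz":0,"spin":0},{"grip":0,"dx":0.25,"dy":-0.01,"dz":0,"spin":0}]'
python3 -m inch '[{"grip":0,"dx":0.25,"dy":-0.01,"dz":0,"spin":0},{"grip":0,"dx":0.25,"dy":-0.01,"dz":0,"spin":0},{"grip":0,"dx":0.25,"dy":-0.01,"dz":0,"spin":0},{"grip":0,"dx":0.25,"dy":-0.01,"dz":0,"spin":0},{"grip":0,"dx":0.25,"dy":-0.01,"dz":0,"spin":0}]'
```

```text
t: 15.62
tcp_pos: [0.5936, 0.1753, 0.0769]
eef_rot: [0.707, 0.707, 0.0, 0.0]
contact_force: [0.4, -1.9, 1.3]
grip_width: 0.0003
t: 16.03
tcp_pos: [0.5914, 0.2252, 0.0767]
eef_rot: [0.707, 0.707, -0.0, -0.0]
contact_force: [-0.3, -1.8, 1.9]
grip_width: 0.0002
```

```bash
python3 - <<'E'
from h import *
im,d=optics.get_image('scene');save('s7.png',cv2.resize(im[80:240,300:480],None,fx=4,fy=3.7))
print([(np.round(x['at'],3).tolist(),round(x['score'],2)) for x in optics.place_of('scene','lid_grip')[:3]])
print(ctrl.state()['tcp_pos'],ctrl.state()['contact_force'])
E
```

```text
[([0.592, 0.242, 0.084], 0.9)]
[0.59126526 0.22590685 0.0765667 ] [-0.18561089  0.11251215 -0.0464515 ]
```

View pics/s7.png

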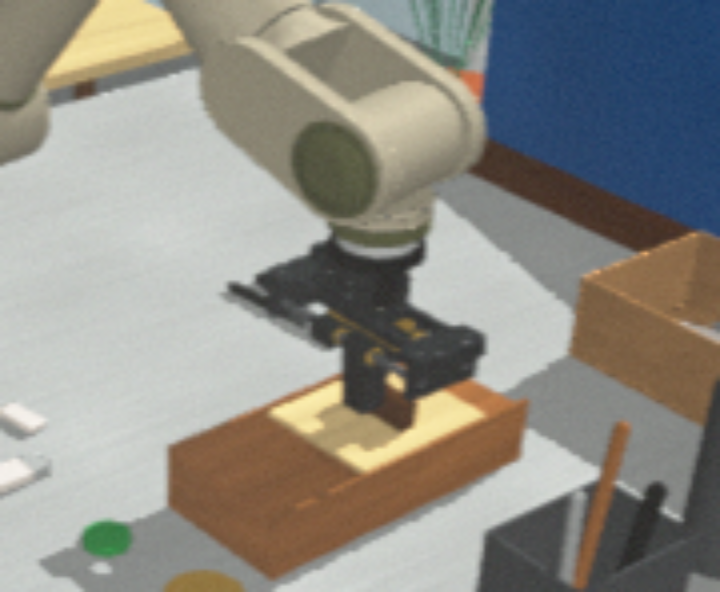

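The lid is about 94 mm open. I keep going slowly to its stop.

```bash
python3 -m inch '[{"grip":0,"dx":0.15,"dy":-0.01,"dz":0,"spin":0},{"grip":0,"dx":0.15,"dy":-0.01,"dz":0,"spin":0},{"grip":0,"dx":0.15,"dy":-0.01,"dz":0,"spin":0},{"grip":0,"dx":0.15,"dy":-0.01,"dz":0,"spin":0},{"grip":0,"dx":0.08,"dy":0,"dz":0,"spin":0}]'
python3 -m inch '[{"grip":0,"dx":0.05,"dy":0,"dz":0,"spin":0},{"grip":0,"dx":0.05,"dy":0,"dz":0,"spin":0},{"grip":0,"dx":0,"dy":0,"dz":0,"spin":0},{"grip":0,"dx":0,"dy":0,"dz":0,"spin":0},{"grip":0,"dx":0,"dy":0,"dz":0,"spin":0}]'
```

```text
t: 16.55
tcp_pos: [0.5901, 0.2498, 0.0767]
eef_rot: [0.707, 0.707, -0.002, 0.002]
contact_force: [0.2, -24.0, 3.0]
grip_width: 0.0009
t: 16.97
tcp_pos: [0.5901, 0.2499, 0.0767]
eef_rot: [0.707, 0.707, -0.005, 0.003]
contact_force: [-2.2, -30.1, 3.5]
grip_width: 0.0004
```

The force of about 30 N shows the lid is at its stop. I back off, rise and check.

```bash
python3 -m inch '[{"grip":0,"dx":-0.2,"dy":0,"dz":0,"spin":0},{"grip":0,"dx":-0.3,"dy":0,"dz":0,"spin":0},{"grip":0,"dx":-0.3,"dy":0,"dz":-0.5,"spin":0},{"grip":0,"dx":-0.5,"dy":0,"dz":-0.9,"spin":0},{"grip":0.5,"dx":-0.7,"dy":-0.2,"dz":-0.7,"spin":0}]'
python3 -m inch '[{"grip":0.6,"dx":-0.7,"dy":-0.5,"dz":-0.3,"spin":0},{"grip":0.6,"dx":-0.7,"dy":-0.6,"dz":0,"spin":0},{"grip":0.6,"dx":-0.7,"dy":-0.6,"dz":0,"spin":0},{"grip":0.6,"dx":-0.7,"dy":-0.6,"dz":0,"spin":0},{"grip":0.6,"dx":-0.7,"dy":-0.6,"dz":0,"spin":0}]'
python3 - <<'E'
from h import *
for c in ['scene','top']:
    im,d=optics.get_image(c);P=world(c,d);save('8%s.png'%c,im)
    for l in ['lid_grip','well','gascan','lighter','partsbox']:
        print(c,l,[(np.round(x['at'],3).tolist(),round(x['score'],2)) for x in optics.place_of(c,l)[:3]])
    for r in optics.regions_of(c,'lid')[:1]:
        Q=P[r['region']];Q=Q[np.isfinite(Q).all(1)];print([np.round(x,1) for x in cv2.minAreaRect(Q[:,:2].astype(np.float32)*1000)])
print(ctrl.state()['tcp_pos'])
E
```

```text
t: 17.38
tcp_pos: [0.5825, 0.1757, 0.1621]
eef_rot: [0.707, 0.708, 0.001, -0.0]
contact_force: [0.0, -0.5, 1.3]
grip_width: 0.0053
t: 17.8
tcp_pos: [0.4646, 0.0346, 0.1729]
eef_rot: [0.707, 0.707, 0.0, 0.0]
contact_force: [1.2, -0.3, 0.4]
grip_width: 0.0385
scene lid_grip [([0.589, 0.268, 0.084], 0.93)]
scene well [([0.594, 0.145, 0.01], 0.78), ([0.614, -0.233, 0.002], 0.68)]
scene gascan [([0.621, -0.191, 0.005], 0.64), ([0.34, 0.362, 0.002], 0.41)]
scene lighter [([0.427, -0.025, 0.002], 0.62), ([0.346, 0.042, -0.001], 0.51), ([0.471, -0.152, -0.003], 0.51)]
scene partsbox [([0.596, 0.219, -0.0], 0.75), ([0.598, 0.143, 0.008], 0.4)]
[array([590.1, 269.8]), array([120.1, 143. ]), np.float64(2.0)]
top lid_grip [([0.588, 0.264, 0.082], 0.63)]
top well [([0.597, 0.144, 0.007], 0.75), ([0.592, 0.209, -0.0], 0.66), ([0.341, 0.362, 0.002], 0.64)]
top gascan [([0.621, -0.19, 0.008], 0.86)]
top lighter [([0.468, -0.153, -0.0], 0.64)]
top partsbox [([0.591, 0.21, 0.001], 0.61), ([0.589, 0.266, 0.084], 0.44)]
[array([591.3, 268.3]), array([118.1, 135.2]), np.float64(1.3)]
[0.46615256 0.03561774 0.17264712]
```

View pics/8top.png

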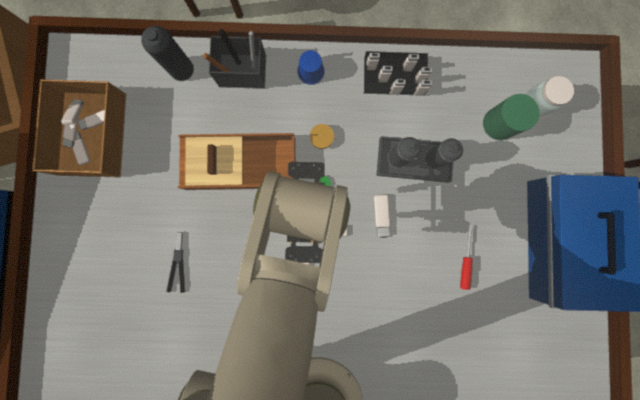

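The lid is open and the compartment is visible at (268,162). The networks put its travel at about 120 mm, so I check it more precisely from the bar's pixel shift in both cameras.

```bash
python3 - <<'E'
from h import *
for c,a,b,z in [('top','top0.png','8top.png',0.0925),('scene','scene0.png','8scene.png',0.0925)]:
    k=optics.get_calibration(c);T=k['extrinsics']
    A=cv2.imread('pics/'+a);B=cv2.imread('pics/'+b)
    # rectify to plane z=0.0925, 0.5mm/px, x 0.5..0.7, y 0.05..0.35
    res=0.0005
    ys=np.arange(0.05,0.36,res);xs=np.arange(0.53,0.66,res)
    X,Y=np.meshgrid(xs,ys);W=np.stack([X,Y,np.full_like(X,z)],-1)
    C=(W-T[:3,3])@T[:3,:3]
    u=(k['cx']+k['fx']*C[...,0]/-C[...,2]).astype(np.float32);v=(k['cy']-k['fy']*C[...,1]/-C[...,2]).astype(np.float32)
    a=cv2.remap(A,u,v,1);b=cv2.remap(B,u,v,1)
    cv2.imwrite('pics/rect_%s.png'%c,np.hstack([a,b]))
    y0=int((0.148-0.05)/res)
    t=a[y0-30:y0+30,int(.04/res):int(.095/res)]
    r=cv2.matchTemplate(b,t,cv2.TM_CCOEFF_NORMED);_,m,_,l=cv2.minMaxLoc(r)
    print(c,m,'dx',(l[0]-int(.04/res))*res,'dy',(l[1]-(y0-30))*res)
E
```

```text
top 0.9201459884643555 dx -0.004 dy 0.117
scene 0.9602605700492859 dx -0.006 dy 0.11850000000000001
```

View pics/rect_top.png

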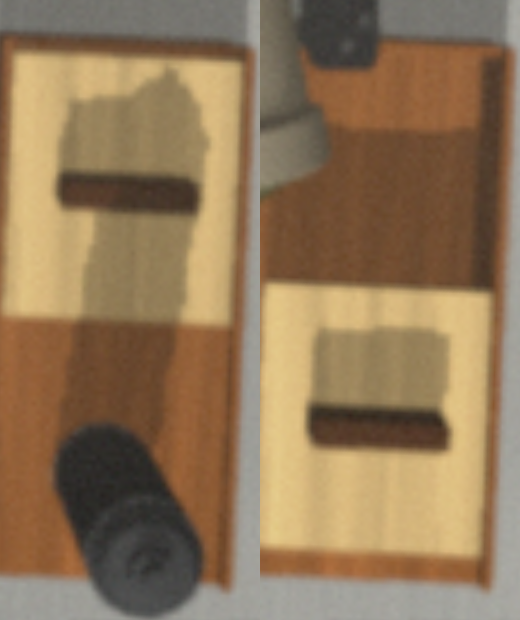

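With the bar's visible side face allowed for, the lid edges give about 121 mm. The hard stop at 30 N agrees with fully open. Next is the lighter: I hover over it.

```bash
python3 -m inch '[{"grip":0.6,"dx":-0.3,"dy":-0.2,"dz":0.3,"spin":0},{"grip":0.6,"dx":-0.3,"dy":-0.2,"dz":0.4,"spin":0},{"grip":0.6,"dx":-0.3,"dy":-0.2,"dz":0.5,"spin":0},{"grip":0.6,"dx":-0.3,"dy":-0.2,"dz":0.5,"spin":0},{"grip":0.6,"dx":-0.3,"dy":-0.13,"dz":0.4,"spin":0}]'
python3 -m inch '[{"grip":0.6,"dx":0,"dy":0,"dz":0.2,"spin":0},{"grip":0.6,"dx":0,"dy":0,"dz":0,"spin":0},{"grip":0.6,"dx":0,"dy":0,"dz":0,"spin":0},{"grip":0.6,"dx":0,"dy":0,"dz":0,"spin":0},{"grip":0.6,"dx":0,"dy":0,"dz":0,"spin":0}]'
python3 - <<'E'
from h import *
im,d,P=wrist('w9.png')
for c in ['wrist','scene']:
  if c=='scene': im,d=optics.get_image(c);P=world(c,d);save('s9.png',cv2.resize(im[130:290,220:400],None,fx=4,fy=3.7))
  print(c,[(np.round(x['at'],3).tolist(),round(x['score'],2)) for x in optics.place_of(c,'lighter')[:4]])
  for r in optics.regions_of(c,'lighter')[:4]:
    Q=P[r['region']];Q=Q[np.isfinite(Q).all(1)];print([np.round(x,1) for x in cv2.minAreaRect(Q[:,:2].astype(np.float32)*1000)])
print(ctrl.state()['tcp_pos'])
E
```

```text
t: 18.92
tcp_pos: [0.4279, -0.0249, 0.0877]
eef_rot: [0.707, 0.707, -0.0, -0.0]
contact_force: [0.5, 0.3, 0.1]
grip_width: 0.0532
t: 19.33
tcp_pos: [0.4295, -0.0243, 0.0815]
eef_rot: [0.707, 0.707, 0.0, 0.001]
contact_force: [1.1, 0.8, 0.1]
grip_width: 0.0531
wrist [([0.354, 0.044, -0.002], 0.96), ([0.466, -0.152, -0.004], 0.89), ([0.427, -0.021, 0.0], 0.88), ([0.548, -0.0, -0.004], 0.73)]
[array([ 443. , -105.1]), array([ 94.7, 117.6]), np.float64(23.6)]
[array([429.1, -21.1]), array([27.8, 82.7]), np.float64(0.4)]
[array([346.1,  40.4]), array([64.1, 21.2]), np.float64(9.4)]
scene [([0.428, -0.022, -0.004], 0.67), ([0.471, -0.152, -0.005], 0.53), ([0.342, 0.044, -0.0], 0.39), ([0.673, 0.004, 0.001], 0.26)]
[array([423.1, -21.6]), array([47.8, 82. ]), np.float64(2.1)]
[array([ 459.5, -152. ]), array([79.5, 35.1]), np.float64(2.4)]
[ 0.42894063 -0.02454331  0.08094875]
```

View pics/w9.png

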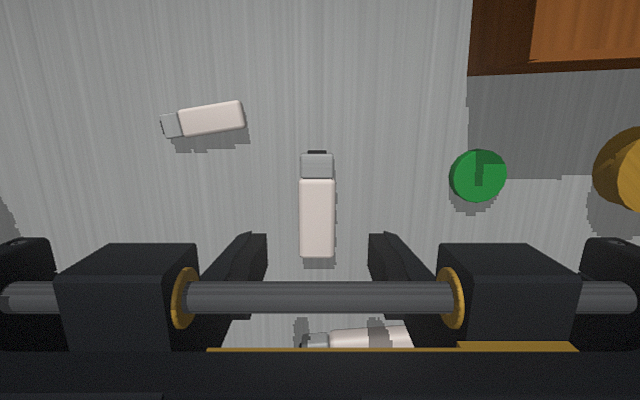

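View pics/s9.png

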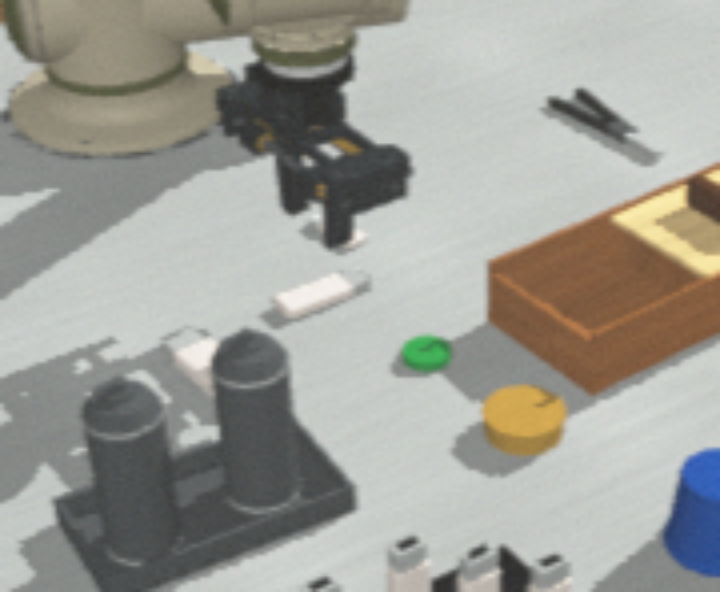

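The lighter lies between the open fingers at (317,205) in the wrist view. It measures 27.8 x 82.7 mm, which matches the description. I descend and grip.

```bash
python3 -m inch '[{"grip":0.6,"dx":0,"dy":0,"dz":0.5,"spin":0},{"grip":0.6,"dx":0,"dy":0,"dz":0.5,"spin":0},{"grip":0.6,"dx":0,"dy":0,"dz":0.5,"spin":0},{"grip":0.6,"dx":0,"dy":0,"dz":0.3,"spin":0},{"grip":0.6,"dx":0,"dy":0,"dz":0.1,"spin":0}]' 20
python3 -m inch '[{"grip":0.4,"dx":0,"dy":0,"dz":0,"spin":0},{"grip":0.3,"dx":0,"dy":0,"dz":0,"spin":0},{"grip":0.15,"dx":0,"dy":0,"dz":0,"spin":0},{"grip":0.15,"dx":0,"dy":0,"dz":0,"spin":0},{"grip":0.15,"dx":0,"dy":0,"dz":0,"spin":0}]' 20
```

```text
t: 20.05
tcp_pos: [0.4282, -0.0245, 0.0034]
eef_rot: [0.707, 0.707, -0.001, -0.001]
contact_force: [0.0, 0.1, 0.9]
grip_width: 0.0524
t: 20.47
tcp_pos: [0.4292, -0.0247, 0.0054]
eef_rot: [0.707, 0.707, 0.0, 0.001]
contact_force: [-1.2, -0.8, 4.6]
grip_width: 0.0277
```

```bash
python3 -m inch '[{"grip":0.15,"dx":0,"dy":0,"dz":0,"spin":0},{"grip":0.15,"dx":0,"dy":0,"dz":0,"spin":0},{"grip":0.15,"dx":0,"dy":0,"dz":0,"spin":0},{"grip":0.15,"dx":0,"dy":0,"dz":-0.2,"spin":0},{"grip":0.15,"dx":0,"dy":0,"dz":-0.5,"spin":0}]' 20
python3 -m inch '[{"grip":0.15,"dx":0,"dy":0,"dz":-0.8,"spin":0},{"grip":0.15,"dx":0,"dy":0,"dz":-0.8,"spin":0},{"grip":0.15,"dx":0,"dy":0,"dz":-0.8,"spin":0},{"grip":0.15,"dx":0,"dy":0,"dz":-0.3,"spin":0},{"grip":0.15,"dx":0,"dy":0,"dz":0,"spin":0}]' 20
python3 - <<'E'
from h import *
im,d,P=wrist('w10.png');print(ctrl.state()['tcp_pos'])
for l in ['well','lid_grip']:print([(np.round(x['at'],3).tolist(),round(x['score'],2)) for x in optics.place_of('wrist',l)[:4]])
E
```

```text
t: 20.88
tcp_pos: [0.4279, -0.0244, 0.0322]
eef_rot: [0.707, 0.707, -0.001, -0.002]
contact_force: [-0.4, -0.2, -0.9]
grip_width: 0.0278
t: 21.3
tcp_pos: [0.4298, -0.0249, 0.1439]
eef_rot: [0.707, 0.707, 0.001, 0.003]
contact_force: [0.0, -0.7, -0.1]
grip_width: 0.0279
[ 0.42903246 -0.024671    0.14191165]
[([0.426, -0.023, 0.137], 0.55)]
[]
```

View pics/w10.png

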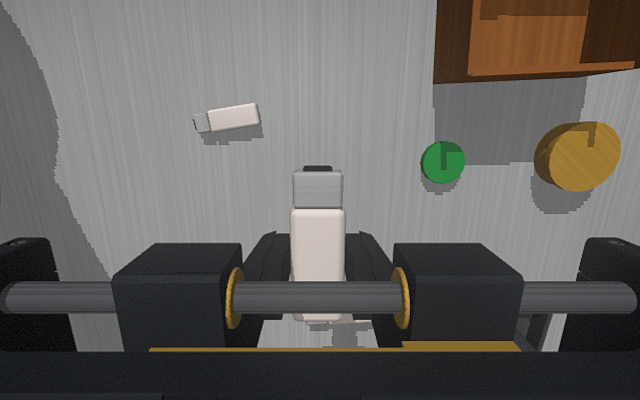

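The lighter is held straight at (317,240), hood toward +y. I carry it over the compartment and look again.

```bash
python3 -m inch '[{"grip":0.15,"dx":0.3,"dy":0.3,"dz":0,"spin":0},{"grip":0.15,"dx":0.5,"dy":0.5,"dz":0,"spin":0},{"grip":0.15,"dx":0.5,"dy":0.5,"dz":0,"spin":0},{"grip":0.15,"dx":0.5,"dy":0.5,"dz":0,"spin":0},{"grip":0.15,"dx":0.5,"dy":0.5,"dz":0,"spin":0}]'
python3 -m inch '[{"grip":0.15,"dx":0.5,"dy":0.5,"dz":0,"spin":0},{"grip":0.15,"dx":0.5,"dy":0.5,"dz":0,"spin":0},{"grip":0.15,"dx":0.5,"dy":0.5,"dz":0,"spin":0},{"grip":0.15,"dx":0.2,"dy":0.38,"dz":0,"spin":0},{"grip":0.15,"dx":0,"dy":0,"dz":0,"spin":0}]'
python3 -m inch '[{"grip":0.15,"dx":0,"dy":0,"dz":0,"spin":-0.03},{"grip":0.15,"dx":0,"dy":0,"dz":0,"spin":0},{"grip":0.15,"dx":0,"dy":0,"dz":0,"spin":0},{"grip":0.15,"dx":0,"dy":0,"dz":0,"spin":0},{"grip":0.15,"dx":0,"dy":0,"dz":0,"spin":0}]'
python3 - <<'E'
from h import *
im,d,P=wrist('w11.png');print(ctrl.state()['tcp_pos'])
im,d=optics.get_image('scene');save('s11.png',cv2.resize(im[80:240,300:480],None,fx=4,fy=3.7))
# rim/lid edges in wrist cloud along a column near x=0.57
for x0 in (0.57,0.625):
    m=(abs(P[...,0]-x0)<0.002)&(P[...,1]>0.02)&(P[...,1]<0.38)
    Q=P[m];Q=Q[np.argsort(Q[:,1])]
    z=Q[:,2];j=np.where(abs(np.diff(z))>0.012)[0]
    print(x0,[(Q[i].round(4)[1:].tolist(),Q[i+1].round(4)[1:].tolist()) for i in j][:12])
# side walls
m=(abs(P[...,1]-0.19)<0.002)&(abs(P[...,0]-0.6)<0.1)
Q=P[m];Q=Q[np.argsort(Q[:,0])];j=np.where(abs(np.diff(Q[:,2]))>0.012)[0];print([(Q[i].round(4)[[0,2]].tolist(),Q[i+1].round(4)[[0,2]].tolist()) for i in j][:12])
E
```

```text
t: 21.87
tcp_pos: [0.521, 0.0685, 0.139]
eef_rot: [0.707, 0.707, -0.001, -0.001]
contact_force: [0.3, -0.8, 0.4]
grip_width: 0.0274
t: 22.28
tcp_pos: [0.5972, 0.1369, 0.1382]
eef_rot: [0.707, 0.708, -0.001, -0.001]
contact_force: [-0.5, -0.0, -1.8]
grip_width: 0.0275
t: 22.7
tcp_pos: [0.5957, 0.135, 0.1406]
eef_rot: [0.697, 0.717, -0.0, -0.0]
contact_force: [-0.7, 0.6, -0.5]
grip_width: 0.0275
[0.59576734 0.13506986 0.14067675]
0.57 [([0.144, 0.0078], [0.1441, 0.1851]), ([0.1441, 0.1772], [0.1441, 0.0081]), ([0.1441, 0.0081], [0.1442, 0.1651]), ([0.1445, 0.1867], [0.1445, 0.1624]), ([0.1445, 0.1624], [0.1445, 0.1497]), ([0.1445, 0.1497], [0.1445, 0.1852]), ([0.1446, 0.1737], [0.1446, 0.0062]), ([0.1446, 0.0062], [0.1446, 0.179]), ([0.1446, 0.179], [0.1446, 0.1658]), ([0.1446, 0.1772], [0.1446, 0.1548]), ([0.1446, 0.1548], [0.1446, 0.1838]), ([0.1446, 0.1854], [0.1446, 0.1661])]
0.625 [([0.1457, 0.0081], [0.146, 0.1792]), ([0.146, 0.1792], [0.146, 0.1532]), ([0.146, 0.1532], [0.1462, 0.177]), ([0.1462, 0.177], [0.1462, 0.1594]), ([0.1462, 0.1594], [0.1462, 0.1717]), ([0.1462, 0.1717], [0.1462, 0.186]), ([0.1462, 0.1753], [0.1462, 0.0061]), ([0.1462, 0.0058], [0.1462, 0.178]), ([0.1462, 0.178], [0.1462, 0.1606]), ([0.1462, 0.1606], [0.1463, 0.1755]), ([0.1463, 0.1807], [0.1463, 0.1549]), ([0.1464, 0.1587], [0.1464, 0.1758])]
[([0.5097, 0.002], [0.5291, 0.066]), ([0.5335, 0.0666], [0.5338, 0.0234]), ([0.5339, 0.0116], [0.5339, 0.0539]), ([0.5339, 0.0574], [0.5339, 0.0347]), ([0.5339, 0.0347], [0.5339, 0.0542]), ([0.5339, 0.0542], [0.534, 0.0387]), ([0.534, 0.0387], [0.534, 0.0602]), ([0.534, 0.0576], [0.534, 0.0316]), ([0.534, 0.0316], [0.534, 0.0658]), ([0.5341, 0.0607], [0.5341, 0.0083]), ([0.5341, 0.0083], [0.5341, 0.0662]), ([0.5341, 0.0632], [0.5341, 0.0421])]
```

View pics/w11.png

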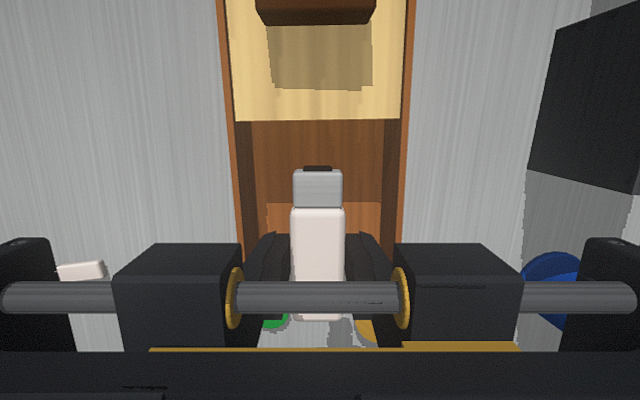

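View pics/s11.png

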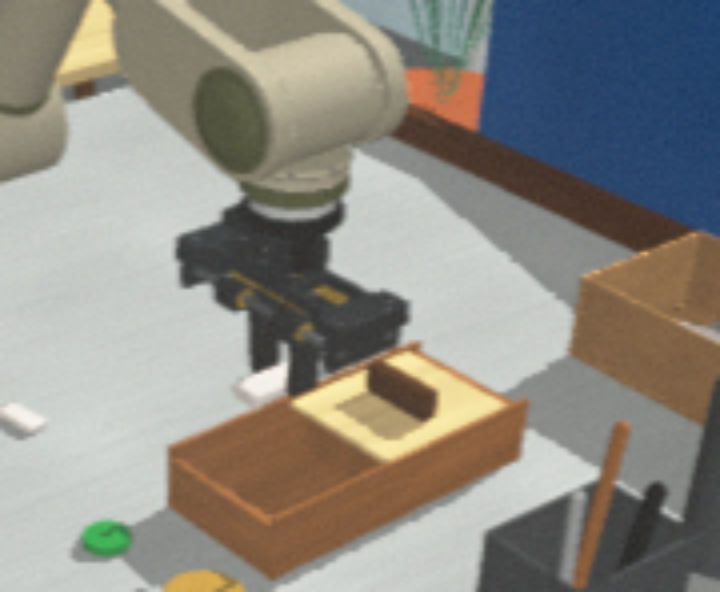

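The lighter is centred over the open compartment, and its hood at (317,170) clears the lid edge at row 120. I lower it.

```bash
python3 -m inch '[{"grip":0.15,"dx":0,"dy":0,"dz":0.4,"spin":0},{"grip":0.15,"dx":0,"dy":0,"dz":0.5,"spin":0},{"grip":0.15,"dx":0,"dy":0,"dz":0.5,"spin":0},{"grip":0.15,"dx":0,"dy":0,"dz":0.5,"spin":0},{"grip":0.15,"dx":0,"dy":0,"dz":0.4,"spin":0}]'
python3 -m inch '[{"grip":0.15,"dx":0,"dy":0,"dz":0.3,"spin":0},{"grip":0.15,"dx":0,"dy":0,"dz":0.2,"spin":0},{"grip":0.15,"dx":0,"dy":0,"dz":0.2,"spin":0},{"grip":0.15,"dx":0,"dy":0,"dz":0.1,"spin":0},{"grip":0.15,"dx":0,"dy":0,"dz":0,"spin":0}]'
```

```text
t: 23.22
tcp_pos: [0.5956, 0.1352, 0.0474]
eef_rot: [0.697, 0.718, -0.0, -0.0]
contact_force: [0.7, -0.1, -0.0]
grip_width: 0.0278
t: 23.63
tcp_pos: [0.5958, 0.1353, 0.0162]
eef_rot: [0.696, 0.718, -0.0, -0.0]
contact_force: [0.5, 0.5, 0.0]
grip_width: 0.027
```

```bash
python3 -m inch '[{"grip":0.15,"dx":0,"dy":0,"dz":0.06,"spin":0},{"grip":0.15,"dx":0,"dy":0,"dz":0.03,"spin":0},{"grip":0.15,"dx":0,"dy":0,"dz":0,"spin":0},{"grip":0.15,"dx":0,"dy":0,"dz":0,"spin":0},{"grip":0.15,"dx":0,"dy":0,"dz":0,"spin":0}]'
```

```text
t: 24.05
tcp_pos: [0.5961, 0.1354, 0.0134]
eef_rot: [0.696, 0.718, 0.0, 0.0]
contact_force: [0.2, 0.8, -0.3]
grip_width: 0.0276
```

```bash
python3 -m inch '[{"grip":0.15,"dx":0,"dy":0,"dz":0.04,"spin":0},{"grip":0.15,"dx":0,"dy":0,"dz":0,"spin":0},{"grip":0.4,"dx":0,"dy":0,"dz":0,"spin":0},{"grip":0.5,"dx":0,"dy":0,"dz":0,"spin":0},{"grip":0.55,"dx":0,"dy":0,"dz":0,"spin":0}]'
python3 -m inch '[{"grip":0.55,"dx":0,"dy":0,"dz":0,"spin":0},{"grip":0.55,"dx":0,"dy":0,"dz":-0.2,"spin":0},{"grip":0.55,"dx":0,"dy":0,"dz":-0.6,"spin":0},{"grip":0.55,"dx":0,"dy":0,"dz":-0.8,"spin":0},{"grip":0.55,"dx":0,"dy":0,"dz":-0.8,"spin":0}]'
python3 -m inch '[{"grip":0.55,"dx":-0.4,"dy":-0.4,"dz":-0.8,"spin":0},{"grip":0.55,"dx":-0.6,"dy":-0.6,"dz":-0.5,"spin":0},{"grip":0.55,"dx":-0.6,"dy":-0.6,"dz":0,"spin":0},{"grip":0.55,"dx":-0.6,"dy":-0.6,"dz":0,"spin":0},{"grip":0.55,"dx":-0.6,"dy":-0.6,"dz":0,"spin":0}]'
python3 -m inch '[{"grip":0.55,"dx":-0.6,"dy":-0.6,"dz":0,"spin":0},{"grip":0.55,"dx":-0.6,"dy":-0.6,"dz":0,"spin":0},{"grip":0.55,"dx":0,"dy":0,"dz":0,"spin":0},{"grip":0.55,"dx":0,"dy":0,"dz":0,"spin":0},{"grip":0.55,"dx":0,"dy":0,"dz":0,"spin":0}]'
python3 - <<'E'
from h import *
for c in ['scene','top']:
    im,d=optics.get_image(c);P=world(c,d)
    save('12%s.png'%c,im if c=='scene' else cv2.resize(im[60:280,120:480],None,fx=2.2,fy=2.2))
    for l in ['lid_grip','well','gascan','othercan','lighter','tin','cap','pliers','screwdriver']:
        print(c,l,[(np.round(x['at'],3).tolist(),round(x['score'],2)) for x in optics.place_of(c,l)[:4]])
    for r in optics.regions_of(c,'lighter')[:4]:
        Q=P[r['region']];Q=Q[np.isfinite(Q).all(1)];print([np.round(x,1) for x in cv2.minAreaRect(Q[:,:2].astype(np.float32)*1000)],np.percentile(Q[:,2],[5,50,95]).round(3))
E
```

```text
t: 24.47
tcp_pos: [0.596, 0.1353, 0.0116]
eef_rot: [0.696, 0.718, 0.0, 0.0]
contact_force: [-1.1, 0.3, 0.8]
grip_width: 0.0455
t: 24.88
tcp_pos: [0.5956, 0.1353, 0.1089]
eef_rot: [0.696, 0.718, -0.0, -0.0]
contact_force: [1.6, -0.1, -0.1]
grip_width: 0.0485
t: 25.3
tcp_pos: [0.4862, 0.0193, 0.1605]
eef_rot: [0.696, 0.718, 0.0, 0.001]
contact_force: [0.7, -0.9, 0.8]
grip_width: 0.0485
t: 25.72
tcp_pos: [0.4415, -0.0292, 0.1601]
eef_rot: [0.697, 0.717, 0.0, 0.001]
contact_force: [0.9, -1.2, -0.5]
grip_width: 0.0487
scene lid_grip [([0.59, 0.265, 0.086], 0.79)]
scene well [([0.594, 0.145, 0.009], 0.87), ([0.621, -0.191, 0.008], 0.49)]
scene gascan [([0.619, -0.193, 0.004], 0.88)]
scene othercan [([0.62, -0.289, 0.003], 0.97), ([0.548, 0.0, -0.003], 0.44)]
scene lighter [([0.343, 0.044, -0.0], 0.65), ([0.47, -0.149, -0.008], 0.53), ([0.595, 0.138, 0.004], 0.41)]
scene tin [([0.671, 0.005, -0.001], 0.66)]
scene cap [([0.548, 0.001, -0.001], 0.43)]
scene pliers [([0.339, 0.36, 0.001], 0.55)]
scene screwdriver [([0.37, -0.37, -0.004], 0.76)]
[array([ 517.9, -173.2]), array([ 39.3, 210.3]), 
[... 181 characters left out ...]
, -0.001], 0.35)]
top well [([0.598, 0.145, 0.005], 0.84)]
top gascan [([0.62, -0.193, 0.007], 0.6)]
top othercan [([0.597, 0.138, 0.004], 0.71), ([0.619, -0.288, 0.006], 0.7)]
top lighter [([0.594, 0.139, 0.004], 0.85), ([0.468, -0.153, 0.001], 0.79), ([0.349, 0.041, -0.001], 0.5)]
top tin [([0.673, 0.006, 0.0], 0.85)]
top cap [([0.547, 0.006, 0.001], 0.44)]
top pliers [([0.338, 0.365, 0.001], 0.87)]
top screwdriver [([0.37, -0.37, 0.002], 0.66)]
[array([594.7, 134.8]), array([26.3, 79.1]), np.float64(1.4)] [0.016 0.019 0.023]
[array([ 501.9, -149.9]), array([33.9, 38.3]), np.float64(89.9)] [0.015 0.018 0.021]
[array([355.6,  39. ]), array([32.5, 17.5]), np.float64(2.8)] [0.007 0.01  0.013]
```

View pics/12top.png

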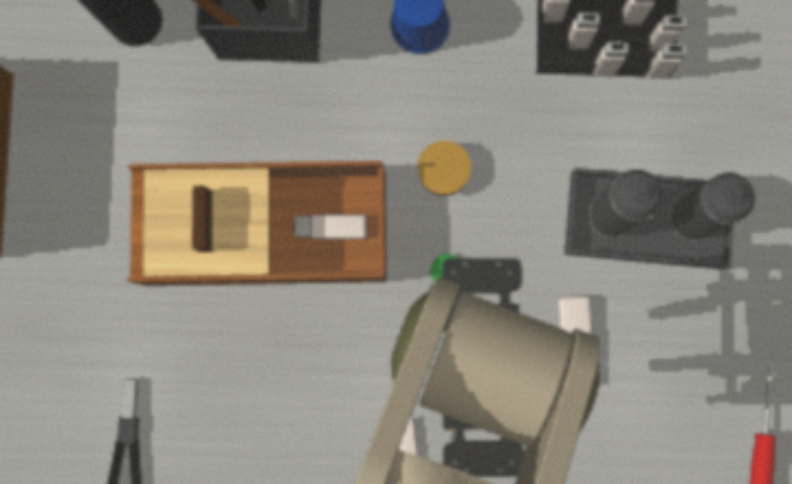

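View pics/12scene.png

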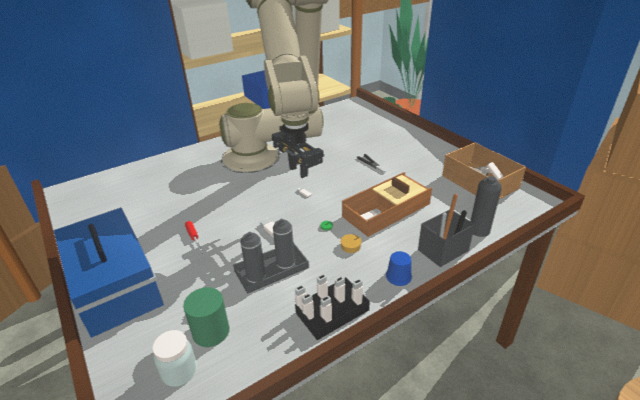

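The top view shows the lighter lying flat in the compartment at (330,227). The lid's edge at column 269 sits about 126 mm from the box's front face, which is fully open within error. Both cans are upright, the leave-alone items have not moved, and the arm is clear. I'm handing in.

```bash
python3 - <<'E'
from h import *
print(job.close_job())
E
```

```text
the job is handed in; nothing more can be done
None
```

I stood the gas can in the tray's free half and let go of it. Then I pushed the lid open to its stop and laid the 84 mm lighter in the compartment. I handed the job in shortly after 25.7 s; it reports no verdict.

**Last checks, both fixed cameras:**
- **Gas can:** upright at (0.62, -0.193), z about 5 mm, next to the other can, which is also upright.
- **Lighter:** at about (0.595, 0.138), z about 4 mm, on the compartment floor. Its top face at 19–20 mm fits a lighter lying flat.
- **Things to leave alone:** tin, cap, pliers and screwdriver stayed in place within a few mm. I compared the pliers and screwdriver mostly by eye.
- **Arm:** stands clear of everything.

**Disagreement on the lid travel:** the camera readings ranged from 117 to about 122 mm, below the nominal 125 mm. The low ones come from matching the bar, whose visible side face biases them down. The lid stopped dead against a 30 N push, so I took it as fully open. All readings are above the 115 mm (step 2) and 110 mm (final) limits.

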